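Put the ring tray away under the sprung flap

ROBOT

A 6-joint arm with a two-finger parallel gripper is mounted at the origin on the work surface. World frame = base frame: x ahead of the robot, y to its left, z up, the work surface at z = 0. Lengths are in m, angles in rad, forces in N, time in s.
With the tool pointing down it reaches from about 0.3 to 0.875 m from the base axis. Payload 6.4 kg.
Tool frame: the origin (TCP) lies between the finger pads; the fingertips stand 8 mm ahead of it and the grasp point (between the pads) lies 11 mm behind it; z points along the fingers, y is the direction in which the jaws open and shut (so a half turn about z gives the same grasp; the last joint's range is limited). The gripper opens to 85 mm and grips with 20 to 120 N. Pads are 22 mm wide; open, the fingers measure 114 mm over their backs; the gripper's body (76 mm by 85 mm) begins 54 mm behind the grasp point. The pads swing forward as they close: fully open they stand 13 mm farther back than shut.
Start: joints at [1.031, 0.181, 1.607, -0, 1.354, -0.206], TCP at [0.188, 0.543, 0.239] pointing down, gripper open.
Joint ranges: [-2.99, 2.99], [-0.89, 2.07], [0.3, 2.58], [-1.14, 4.28], [0, 2.63], [-3.12, 3.12]. Speed limits (rad/s): [2.57, 2.57, 3.01, 3.14, 3.14, 3.14].

INTERFACE

Orientations are given as a unit quaternion [w, x, y, z].
In Python, from bench import monitor, viewer, workorder, spotter gives the robot as it stands. The module is installed in compiled form; this text tells all that it offers.
- The arm moves only by the tool move_arm, never from a script. Its argument "motion" is a list of rows, each a list of 3 entries, a list of its own where there are three numbers: the shift along the tool's x, y, z in units of 60 mm (1.0 is 60 mm), then the turn, a rotation vector about the tool's x, y, z in units of 8 degrees (1.0 is 8 degrees), then the opening in per cent of the stroke, from 0 (shut) to 100 (fully open). In form: [[[dx, dy, dz], [rx, ry, rz], grip], ...]. A call has 1 to 10 rows; each row is the pose to reach, as a shift and turn from the pose commanded when the call began, along the tool's axes at that moment; what a row does not reach only later rows make up. A row lasts 1/8 s, in which the tool goes at most 62.5 mm and 10.7 degrees, less where a joint would pass 70% of its speed; a pose out of reach is approached as far as the arm can. A call with a gripper value outside its range is refused whole. The fingers move at their own pace and stop on an object; the grip force is fixed at half the most. Time passes only in rows, so rows that repeat a pose let the fingers close. It gives the time, the measured TCP pose, the force and the opening at its end, in the units of the state.
- monitor.get_obs(): the state, without advancing time (a new reading comes with each control period).
- viewer.camera(name): name is "side" or "top" or "wrist"; returns the picture (384x512x3 uint8, blue, green, red); there is no depth.
- viewer.calibration(name): a dict with "fovy" (degrees; the focal length in pixels is half the picture's height over the tangent of half this angle, whatever the lens; pixels are square), "cx", "cy" (the principal point, pixels), "distortion" ([k1, k2, p1, p2, k3] as OpenCV has them; the pictures are not rectified), "extrinsics" (4x4, takes a point from camera to world coordinates). Camera axes: x right, y down, z forward; pixel columns grow to the right and rows downward; lengths in m; the calibration is good to about 2 mm. A picture is of the moment at which its call begins: read the wrist's pose just before it. calibration takes no time and is no camera call; for the wrist camera it gives the pose at the moment of the call.
- workorder.hand_in(): hands the job in, once; it reports no verdict.
Trained networks look in the newest picture that a camera, given by its name, has taken for a name from the list of things; names that differ only in an ending like _2 or _b are one class to them, and where a whole thing is asked for, a point or a joint stands for the part that bears it (a point fixed in the world has none). Each returns a list of dicts, best first, with "score" (0 to 1); they miss things now and then, are a little off and sometimes report something else, mostly with a low value. They report only what shows in the picture. A call takes as long as a camera call. They do not tell look-alikes from the thing itself.
- spotter.search_frame(camera, name): "centre" ([column, row] as shares, 0 to 1, of the picture: columns of its width, rows of its height, amid what is visible of it).
- spotter.outline_of(camera, name): "region" (384x512 bool, what is visible of it) and "centre" ([column, row] as shares, 0 to 1, of the picture: columns of its width, rows of its height, amid what is visible of it).
The state is a dict: "time_s": time; "q": joint angles; "dq": joint speeds; "joint_efforts": joint torques, N m; "eef_pos": TCP position; "eef_rot": TCP orientation; "wrist_force": force on the tool from outside, world axes, zero at the start; "torque": the same for the moment, N m; "opening": opening from 0.0 (shut) to 1.0 (fully open).
Only numpy, scipy, OpenCV 4.12 (cv2) and the standard library are available. Lean on these libraries where they do the work, as an engineer would, in place of code of your own. Each camera call takes 0.05 s, during which the arm holds its last target. There are 200 camera calls.

TASK

Put the grey ring tray away in the little glass-topped ring case: press the paddle beside the lane down with one fingertip so that the spring-closed brass flap lifts, and while you hold it down push the tray by its upright end plate with the other fingertip, under the flap, until it stops against the back of the case. Then let go of both so that the flap drops shut behind the tray's block. Only push the tray, never lift it; do not let the flap touch the tray at any time, and leave the ring cones, planter and gift box where they are.

Things in the scene. Friction and masses are not known exactly. Their poses are not given: they have to be found in the camera images.
- ring_case: Fixed wooden case, 52 mm high, on a 4 mm base plate (x -180 to 82, y -106 to 44 mm). Origin on the table under the shut flap, on the lane's centre line; +x runs along the lane into the case (push direction), +y left, z up. The tray slides on the plate, 4 mm above the table, in a lane 66 mm wide between rails 12 mm high. Glass roof from x = 4 mm on. The paddle is right of the lane, centred on y = -70 mm.
- back_stop (a point): Point on the inner face of the case's back wall, on the lane's centre line, at x = 52 mm in the ring case's frame. The tray is fully home when the front of its block rests here.
- hinge (a point): Hinge of the rocker that carries paddle and flap as one rigid piece: axis along the case's y, at x = -45, y = -70 mm, 12 mm above the table, between two small posts (x -50 to -40 mm, at y = -94 and -46 mm, 17 mm high).
- ring_tray: Loose grey tray, about 250 g: block 40 (x) x 56 (y) x 20 mm with flat rings on top (to 22 mm), then a neck 24 mm wide, 7 mm thick, then an upright end plate 44 mm wide, 28 high, 6 thick. Origin under the block's centre, +x from end plate to block; end plate at x -86 to -80 mm. It starts in the lane outside the flap. Home: origin at x = 32 mm in the case's frame, end plate still outside.
- tray_front (a point): Centre of the block's leading face (the end that enters the case first), 10 mm above the lane floor.
- tray_plate (a point): Centre of the outer face (towards the robot) of the tray's upright end plate, 14 mm above the lane floor; here the tray is pushed. The plate's top is 14 mm higher, 32 mm above the table.
- paddle_end (a point): Middle of the outer end of the aluminium paddle (130 x 34 x 4 mm, from the hinge towards the robot), on its top: 63 mm above the table at rest (sloping 0.38 rad). Fully pressed the paddle is level, its top 15 mm above the table from x = -175 to -45 mm in the case's frame, so a fingertip can slide along it and keep the flap up. Spring: 1 N at this end, up to 8 N at 20 mm from the hinge.
- flap_edge (a point): Middle of the lower edge of the brass flap, a plate across the lane 85 mm wide, 32 high, 4 thick. Shut, the edge is 14.5 mm above the table: 3.5 mm over the tray's neck, too low for its block (rings to 26 mm above the table). Fully lifted, it is about 31 mm above the table.
- flap (a joint): Rocker angle, rad: 0 flap shut (spring-held), 0.38 paddle fully pressed and flap fully lifted (end stop). From 0.25 on the tray's block passes under freely.
- cone_dark: Bystander: dark ring cone, 34 mm wide, 62 mm high, loose on the table; origin under its centre.
- cone_pale: Bystander: pale wooden ring cone, 34 mm wide, 62 mm high, loose; origin under its centre.
- planter: Bystander: small wooden planter with a succulent, 54 mm wide, 70 mm high, loose; origin under its centre.
- gift_box: Bystander: flat gold gift box, 85 x 62 x 24 mm, loose; origin under its centre.
Not all that is in view belongs to the job. Several things look just like the ring_tray: the one meant starts farthest from the robot's base.

How it is judged:
By the outcome, as a careful person would: the job done as asked, in the order asked, and still so for the second after the job is handed in, with the robot touching nothing.
It also fails if it takes over 35 s, if anything falls off the work surface, if the arm or the gripper's body presses on something with over 40 N, if the wrist force passes 120 N, or if a joint passes its speed limit or range.

## Working session

There is one attempt and no reset: what is moved stays moved. The work goes in short steps, Python scripts to look and compute and a tool call to move; the robot and the scene stay as the last step left them, time stands still between calls to the robot, and variables do not carry over. Pictures are saved under pics/ and viewed, about 8 in all and at most 12, crops included, and the job is handed in when it is done.

Besides the shell and the picture viewer there is one more tool, called after ">>>" as name(argument=value, ...), one argument or row to a line, values as JSON. move_arm: Moves the arm, as the interface text tells. Its arguments: {"type":"object","properties":{"motion":{"type":"array","items":{"type":"array"}}},"required":["motion"]}

```bash
mkdir -p pics
cat > h.py <<'E'
import numpy as np, cv2
from bench import monitor, viewer, workorder, spotter
def K(c):
    d=viewer.calibration(c); f=192/np.tan(np.radians(d["fovy"])/2)
    return np.array([[f,0,d["cx"]],[0,f,d["cy"]],[0,0,1]]),np.array(d["distortion"],float),np.array(d["extrinsics"])
def ray(c,px):
    k,D,T=K(c); u=cv2.undistortPoints(np.array([[px]],float),k,D)[0,0]
    return T[:3,3],T[:3,:3]@np.array([u[0],u[1],1])
def at(c,px,z):
    o,d=ray(c,px); return o+d*(z-o[2])/d[2]
def proj(c,P):
    k,D,T=K(c); R=T[:3,:3].T; p,_=cv2.projectPoints(np.array(P,float).reshape(-1,3),cv2.Rodrigues(R)[0],-R@T[:3,3],k,D); return p[:,0]
E
python3 - <<'E'
from h import *
o=monitor.get_obs(); print({k:np.round(v,3) for k,v in o.items()})
ims=[]
for c in ["top","side"]:
    im=viewer.camera(c); cv2.imwrite(f"pics/{c}0.png",im)
    for n in ["ring_case","ring_tray","tray_plate","tray_front","paddle_end","flap_edge","hinge","back_stop"]:
        for r in spotter.search_frame(c,n): print(c,n,round(r["score"],2),np.round(np.array(r["centre"])*[512,384],1))
    print(K(c)[2].round(3).tolist(), K(c)[0].round(1).tolist(),K(c)[1])
E
```

```text
{'time_s': np.float64(0.0), 'q': array([ 1.031,  0.182,  1.608, -0.   ,  1.354, -0.206]), 'dq': array([-0.002,  0.001,  0.002, -0.   ,  0.002,  0.   ]), 'joint_efforts': array([-2.0000e-03, -4.4485e+01, -3.5134e+01, -0.0000e+00,  9.0000e-03,
       -0.0000e+00]), 'eef_pos': array([0.188, 0.543, 0.238]), 'eef_rot': array([-0.   ,  0.166,  0.986, -0.001]), 'wrist_force': array([ 0.269, -0.506,  0.087]), 'torque': array([0.036, 0.034, 0.006]), 'opening': np.float64(1.001)}
top ring_case 0.86 [274.2 177.4]
top ring_tray 0.95 [262.  171.2]
top ring_tray 0.8 [167.1 260.4]
top ring_tray 0.75 [346.8 268.8]
top ring_tray 0.65 [231.5 271.6]
top tray_plate 0.92 [223.8 273.1]
top tray_plate 0.85 [262.5 170.6]
top tray_plate 0.61 [170.1 257.7]
top tray_front 0.96 [166.8 258.5]
top tray_front 0.95 [228.1 276.2]
top tray_front 0.85 [347.8 269.8]
top tray_front 0.57 [263.3 169.6]
top paddle_end 0.58 [291.  181.7]
top flap_edge 0.65 [290.7 178.6]
top flap_edge 0.28 [277.4 174.9]
top hinge 0.66 [275.2 173. ]
top back_stop 0.71 [279.9 171.1]
[[-0.028, -0.989, 0.142, 0.362], [-0.999, 0.032, 0.021, -0.00
[... 390 characters left out ...]
ray 0.18 [300.5 201.9]
side tray_plate 0.84 [156.5 218. ]
side tray_plate 0.84 [248.5 308.9]
side tray_plate 0.7 [276.3 194. ]
side tray_plate 0.68 [148.  183.5]
side tray_front 0.73 [277.7 194.2]
side tray_front 0.65 [157.3 217.4]
side tray_front 0.65 [149.4 180.4]
side tray_front 0.59 [247.3 313.3]
side paddle_end 0.73 [302.6 203. ]
side flap_edge 0.88 [302.4 202. ]
side hinge 0.69 [228.  181.3]
side hinge 0.56 [296.5 207.8]
side back_stop 0.75 [293.5 213.1]
[[0.766, -0.321, 0.557, 0.112], [-0.643, -0.413, 0.645, -0.439], [0.023, -0.852, -0.523, 0.407], [0.0, 0.0, 0.0, 1.0]] [[353.2, 0.0, 255.1], [0.0, 353.2, 189.3], [0.0, 0.0, 1.0]] [0.01576222 0.         0.         0.         0.        ]
```

Run:
```python
import cv2
a=cv2.imread("pics/top0.png")
cv2.imwrite("pics/topc.png",cv2.resize(a[100:300,130:390],None,fx=3,fy=3,interpolation=cv2.INTER_CUBIC))
```

```text
(no output)
```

View pics/topc.png

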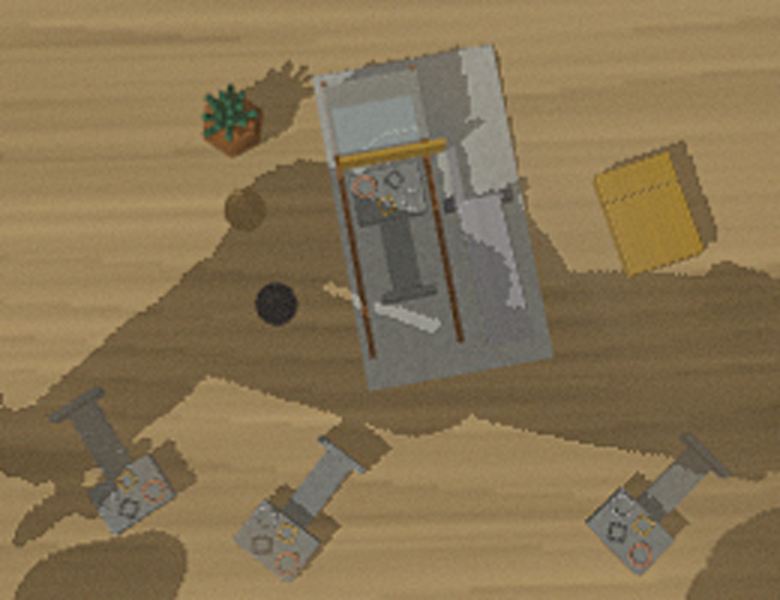

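View pics/side0.png

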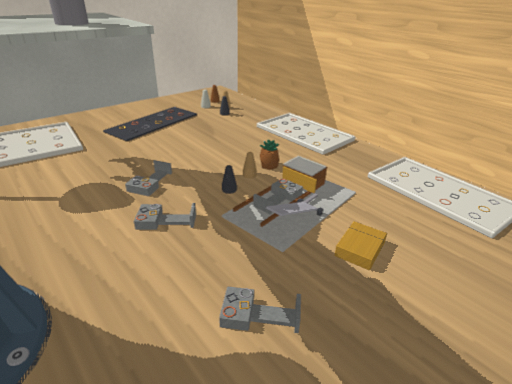

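```bash
cat >> h.py <<'E'
from scipy.optimize import least_squares
def case2w(p,P):
    c,s=np.cos(p[2]),np.sin(p[2]); P=np.atleast_2d(np.array(P,float))
    return np.c_[p[0]+c*P[:,0]-s*P[:,1],p[1]+s*P[:,0]+c*P[:,1],P[:,2]]
E
python3 - <<'E'
from h import *
f=lambda x,y:[130+(x+.5)/3-.5,100+(y+.5)/3-.5]
pts=[([-.18,.044,.004],(370,390)),([-.18,-.106,.004],(552,355)),([.082,-.106,.004],(493,43)),([-.045,-.094,.017],(507,190)),([-.045,-.046,.017],(447,203)),([.082,.044,.004],(315,75))]
P=[a for a,_ in pts]; U=np.array([f(*b) for _,b in pts])
r=least_squares(lambda p:(proj("top",case2w(p,P))-U).ravel(),[.4,0,0],loss="soft_l1")
print(r.x,(proj("top",case2w(r.x,P))-U).round(1).tolist())
p=r.x; np.save("p.npy",p)
def tocase(px,z):
    w=at("top",f(*px),z); d=w[:2]-p[:2]; c,s=np.cos(p[2]),np.sin(p[2]); return np.r_[c*d[0]+s*d[1],-s*d[0]+c*d[1]]*1000
for n,px,z in [("plate L top",(384,303),.032),("plate R top",(437,292),.032),("block rear L",(360,223),.024),("block rear R",(427,212),.024),("flap left",(338,160),.046),("flap right",(447,145),.046)]: print(n,tocase(px,z).round(1))
a=cv2.imread("pics/top0.png")
pr=lambda Q: proj("top",case2w(p,Q))
S=4;x0,y0=225,105;img=cv2.resize(a[y0:y0+130,x0:x0+100],None,fx=S,fy=S,interpolation=cv2.INTER_CUBIC)
def poly(Q,c): cv2.polylines(img,[(((pr(Q)-[x0,y0])+.5)*S).astype(int)],True,c,1)
poly([[-.18,.044,.004],[-.18,-.106,.004],[.082,-.106,.004],[.082,.044,.004]],(0,255,0))
poly([[-.166,-.053,.063],[-.166,-.087,.063],[-.045,-.087,.014],[-.045,-.053,.014]],(255,0,0))
poly([[0,-.0425,.046],[0,.0425,.046],[0,.0425,.0145],[0,-.0425,.0145]],(0,0,255))
cv2.imwrite("pics/ov.png",img)
E
```

```text
[0.61579716 0.00869982 0.14702537] [[-0.6, -0.4], [0.5, 0.3], [-0.2, -0.1], [0.3, 0.5], [0.6, -0.3], [-0.7, -0.0]]
plate L top [-117.7   19.6]
plate R top [-116.5  -22.9]
block rear L [-50.1  27.1]
block rear R [-50.9 -27. ]
flap left [-1.4 35.4]
flap right [ -5.  -51.1]
```

View pics/ov.png

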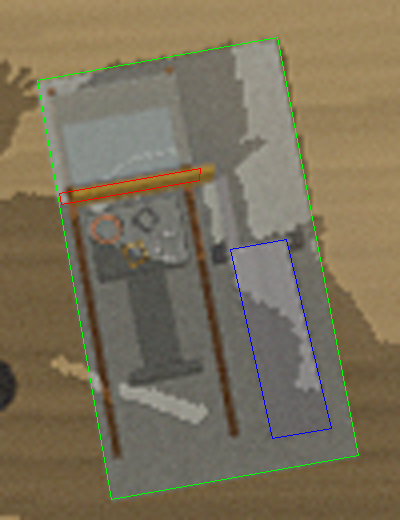

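```bash
cat >> h.py <<'E'
from scipy.spatial.transform import Rotation as Ro
def plan(x,y,z,p=None):  # case mm -> move units
    p=np.load("p.npy") if p is None else p
    o=monitor.get_obs(); q=o["eef_rot"]; R=Ro.from_quat([q[1],q[2],q[3],q[0]])
    a=p[2]; c,s=np.cos(a),np.sin(a)
    Rt=Ro.from_matrix(np.array([[-c,s,0],[-s,-c,0],[0,0,-1]]).T@np.eye(3)) if 0 else Ro.from_matrix(np.column_stack([[-c,-s,0],[-s,c,0],[0,0,-1]]))
    t=case2w(p,[x/1e3,y/1e3,z/1e3])[0]
    print("t",o["time_s"],"shift",(R.inv().apply(t-o["eef_pos"])/.06).round(3),"turn",(np.degrees((R.inv()*Rt).as_rotvec())/8).round(3))
def where():
    p=np.load("p.npy"); o=monitor.get_obs(); d=o["eef_pos"][:2]-p[:2]; c,s=np.cos(p[2]),np.sin(p[2])
    print("TCP case mm",round(1e3*(c*d[0]+s*d[1]),1),round(1e3*(-s*d[0]+c*d[1]),1),round(1e3*o["eef_pos"][2],1),"F",np.round(o["wrist_force"],1),"open",round(float(o["opening"]),3))
E
python3 -c "
from h import *
where(); plan(-140,-35,130)"
```

```text
TCP case mm -344.5 591.4 239.3 F [ 1.3 -0.5  0.9] open 0.998
t 0.9 shift [-7.85  -7.681  1.821] turn [ 0.     0.    -3.444]
```

>>> move_arm(
  motion=[
    [[-0.8,-0.8,0],[0,0,-1],65],
    [[-1.6,-1.6,0],[0,0,-2],65],
    [[-2.4,-2.4,0],[0,0,-3.4],65],
    [[-3.3,-3.2,0.2],[0,0,-3.44],65],
    [[-4.1,-4,0.5],[0,0,-3.44],65],
    [[-4.9,-4.8,0.7],[0,0,-3.44],65],
    [[-5.7,-5.6,1],[0,0,-3.44],65],
    [[-6.5,-6.4,1.3],[0,0,-3.44],65],
    [[-7.2,-7.1,1.5],[0,0,-3.44],65],
    [[-7.85,-7.68,1.82],[0,0,-3.44],65],
  ],
)

```text
time_s: 2.15
eef_pos: [0.4593, -0.0019, 0.1457]
eef_rot: [0.001, -0.073, 0.997, -0.0]
wrist_force: [1.3, 0.6, 0.4]
opening: 0.65
```

```bash
python3 -c "
from h import *
where(); plan(-140,-35,130)"
```

```text
TCP case mm -156.3 12.4 145.7 F [1.3 0.6 0.4] open 0.65
t 2.15 shift [-0.273 -0.79   0.263] turn [-0.004  0.014 -0.008]
```

>>> move_arm(
  motion=[
    [[0,0,0],[0,0,0],65],
    [[0,0,0],[0,0,0],65],
  ],
)

```text
time_s: 2.4
eef_pos: [0.4578, 0.0004, 0.1453]
eef_rot: [-0.0, -0.073, 0.997, 0.0]
wrist_force: [0.4, -0.0, -0.1]
opening: 0.649
```

```bash
python3 -c "
from h import *
where(); plan(-140,-35,130)
im=viewer.camera('wrist'); cv2.imwrite('pics/w1.png',im)
p=np.load('p.npy')
"
```

```text
TCP case mm -157.5 14.9 145.3 F [ 0.4 -0.  -0.1] open 0.649
t 2.4 shift [-0.292 -0.832  0.254] turn [ 0.005 -0.006 -0.011]
```

View pics/w1.png

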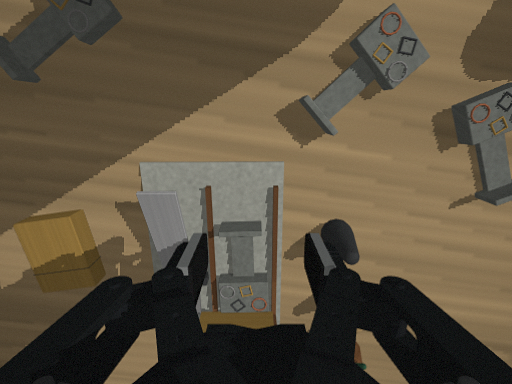

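Run:
```python
from h import *
p=np.load("p.npy")
def tc(px,z):
    w=at("wrist",px,z); d=w[:2]-p[:2]; c,s=np.cos(p[2]),np.sin(p[2]); return (np.r_[c*d[0]+s*d[1],-s*d[0]+c*d[1]]*1000).round(1)
for n,px,z in [("corner -180,-106",(140,163),.004),("corner -180,44",(283,162),.004),("paddle -166,-87",(138,193),.063),("paddle -166,-53",(176,193),.063),("plate L top",(262,221),.032),("plate R",(219,221),.032),("block rear",(218,283),.024),("block rear",(268,274),.024),("rail end L",(276,185),.014),("rail end R",(208,186),.014)]: print(n,tc(px,z))
```

```text
corner -180,-106 [-180.2 -105.4]
corner -180,44 [-181.    43.2]
paddle -166,-87 [-165.7  -84.7]
paddle -166,-53 [-165.7  -52.6]
plate L top [-126.7   21. ]
plate R [-126.8  -21.9]
block rear [-48.8 -27.3]
block rear [-60.2  28.2]
rail end L [-159.    35.7]
rail end R [-158.   -34.2]
```

Run:
```python
from h import *
p=np.load("p.npy")
print("cam",(K("wrist")[2][:3,3]).round(3))
t=np.array([[-.1165,y,z] for z in(.004,.032) for y in(-.022,.022)])
print(proj("wrist",case2w(p,t)).round(1).tolist())
a=cv2.imread("pics/w1.png")
cv2.imwrite("pics/w1c.png",cv2.resize(a[150:330,130:300],None,fx=3.3,fy=3.3,interpolation=cv2.INTER_CUBIC))
```

```text
cam [ 0.383 -0.011  0.281]
[[222.6, 219.6], [262.2, 219.5], [219.3, 230.4], [262.9, 230.3]]
```

View pics/w1c.png

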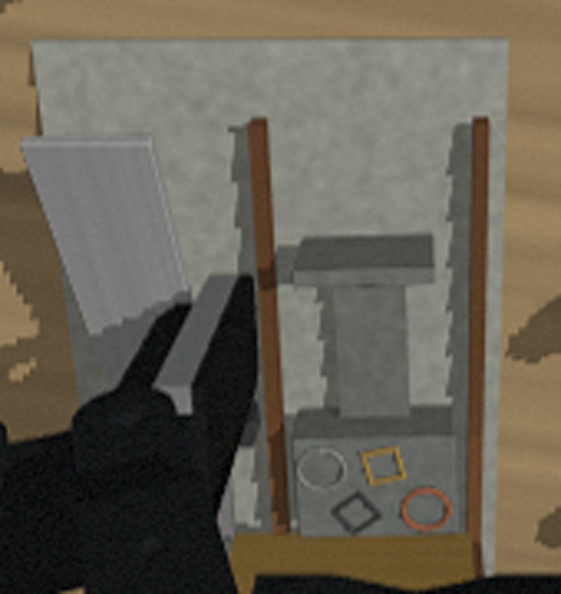

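Run:
```python
from h import *
p=np.load("p.npy"); where()
for px in [(188,235),(206,235),(308,235),(320,225),(350,225)]:
    for z in (.137,.142):
        w=at("wrist",px,z); d=w[:2]-p[:2]; c,s=np.cos(p[2]),np.sin(p[2]); print(px,z,(np.r_[c*d[0]+s*d[1],-s*d[0]+c*d[1]]*1000).round(1))
plan(-140,-35,130)
```

```text
TCP case mm -157.4 15.5 145.6 F [-0.1 -0.1  0.1] open 0.652
(188, 235) 0.137 [-162.7  -24.9]
(188, 235) 0.142 [-165.1  -23.6]
(206, 235) 0.137 [-162.6  -14.4]
(206, 235) 0.142 [-165.1  -13.4]
(308, 235) 0.137 [-162.5   45.5]
(308, 235) 0.142 [-165.    44.4]
(320, 225) 0.137 [-168.9   52.1]
(320, 225) 0.142 [-171.1   50.8]
(350, 225) 0.137 [-168.8   69.4]
(350, 225) 0.142 [-171.1   67.5]
t 2.45 shift [-0.29  -0.842  0.259] turn [ 0.003 -0.002 -0.001]
```

>>> move_arm(
  motion=[
    [[-0.28,-0.6,0.1],[0,0,0],65],
    [[-0.28,-0.84,0.5],[0,0,0],65],
    [[-0.28,-0.84,1],[0,0,0],65],
    [[-0.28,-0.84,1],[0,0,0],65],
  ],
)

```text
time_s: 2.95
eef_pos: [0.4802, -0.0451, 0.0841]
eef_rot: [-0.002, -0.074, 0.997, 0.001]
wrist_force: [0.2, 0.3, 0.5]
opening: 0.649
```

```bash
python3 -c "
from h import *
where()"
```

```text
TCP case mm -142.0 -33.4 84.1 F [0.2 0.3 0.5] open 0.649
```

>>> move_arm(
  motion=[
    [[0,0,0.3],[0,0,0],65],
    [[0,0,0.6],[0,0,0],65],
    [[0,0,0.8],[0,0,0],65],
    [[0,0,0.93],[0,0,0],65],
    [[0,0,0.93],[0,0,0],65],
    [[0,0,0.93],[0,0,0],65],
  ],
)

```text
time_s: 3.7
eef_pos: [0.4826, -0.0471, 0.0302]
eef_rot: [0.0, -0.073, 0.997, -0.0]
wrist_force: [-0.7, 0.9, 0.9]
opening: 0.653
```

Run:
```python
from h import *
where()
a=viewer.camera('wrist'); b=viewer.camera('side'); 
cv2.imwrite('pics/w2.png',np.vstack([cv2.resize(a[130:384,90:400],None,fx=1.5,fy=1.5)[:300,:465],cv2.resize(b[150:250,215:370],None,fx=3,fy=3,interpolation=cv2.INTER_CUBIC)[:,:465]]))
```

```text
TCP case mm -140.0 -35.7 30.2 F [-0.7  0.9  0.9] open 0.653
```

View pics/w2.png

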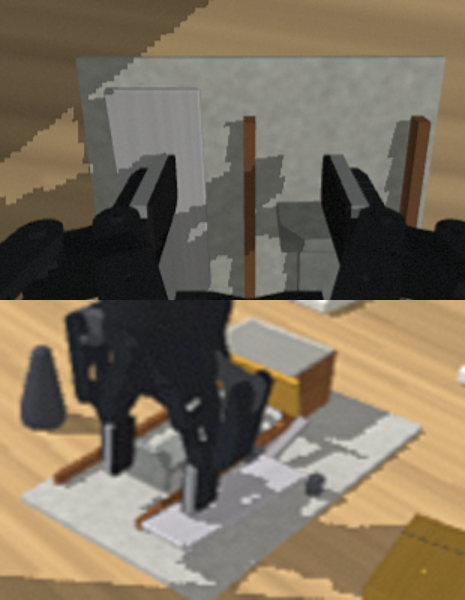

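>>> move_arm(
  motion=[
    [[0,0,0.05],[0,0,0],65],
    [[0,0,0.1],[0,0,0],65],
    [[0,0,0.1],[0,0,0],65],
  ],
)

```text
time_s: 4.18
eef_pos: [0.4822, -0.0473, 0.0235]
eef_rot: [-0.0, -0.073, 0.997, -0.0]
wrist_force: [-0.6, -0.2, 1.4]
opening: 0.65
```

>>> move_arm(
  motion=[
    [[0,0,0.03],[0,0,0],65],
    [[0,0,0.03],[0,0,0],65],
  ],
)

```text
time_s: 4.42
eef_pos: [0.4822, -0.0472, 0.0218]
eef_rot: [-0.0, -0.073, 0.997, -0.0]
wrist_force: [-0.4, -0.9, 0.7]
opening: 0.65
```

>>> move_arm(
  motion=[
    [[0,0,0.03],[0,0,0],65],
    [[0,0,0.03],[0,0,0],65],
  ],
)

```text
time_s: 4.68
eef_pos: [0.4822, -0.0471, 0.02]
eef_rot: [-0.0, -0.073, 0.997, -0.0]
wrist_force: [-0.2, -0.2, 0.5]
opening: 0.652
```

>>> move_arm(
  motion=[
    [[0,0,0.03],[0,0,0],65],
    [[0,0,0.03],[0,0,0],65],
  ],
)

```text
time_s: 4.92
eef_pos: [0.4823, -0.0471, 0.0185]
eef_rot: [-0.0, -0.073, 0.997, -0.0]
wrist_force: [-1.1, -0.2, 5.9]
opening: 0.651
```

>>> move_arm(
  motion=[
    [[-0.08,0,0.01],[0,0,0],65],
    [[-0.16,0,0.01],[0,0,0],65],
    [[-0.24,0,0.01],[0,0,0],65],
    [[-0.32,0,0.01],[0,0,0],65],
    [[-0.4,0,0.01],[0,0,0],65],
    [[-0.4,0,0.01],[0,0,0],65],
  ],
)

```text
time_s: 5.68
eef_pos: [0.5046, -0.0436, 0.0181]
eef_rot: [-0.002, -0.073, 0.997, 0.0]
wrist_force: [-10.2, -0.2, 14.0]
opening: 0.648
```

Run:
```python
from h import *
where()
a=viewer.camera('wrist'); b=viewer.camera('side'); 
cv2.imwrite('pics/w3.png',np.vstack([cv2.resize(a[130:384,90:400],None,fx=1.5,fy=1.5)[:300,:465],cv2.resize(b[150:250,215:370],None,fx=3,fy=3,interpolation=cv2.INTER_CUBIC)[:,:465]]))
```

```text
TCP case mm -117.7 -35.5 18.1 F [-10.2  -0.2  14. ] open 0.648
```

View pics/w3.png

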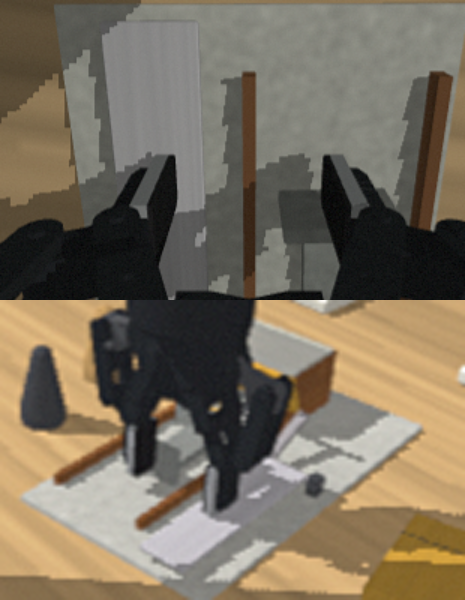

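Run:
```python
from h import *
p=np.load("p.npy"); where()
def tc(px,z):
    w=at("wrist",px,z); d=w[:2]-p[:2]; c,s=np.cos(p[2]),np.sin(p[2]); return (np.r_[c*d[0]+s*d[1],-s*d[0]+c*d[1]]*1000).round(1)
for n,px,z in [("plate bottom",(279,190),.004),("plate top L",(279,214),.032),("plate top",(279,242),.032)
 ,("finger R",(325,155),.016),("finger R2",(342,155),.016),("finger base",(355,208),.016)]: print(n,tc((90+px[0]/1.5,130+px[1]/1.5),z))
```

```text
TCP case mm -117.7 -35.5 18.1 F [-9.8 -1.3 13.7] open 0.652
plate bottom [-105.3  -23.6]
plate top L [-112.3  -25.7]
plate top [-101.   -25.5]
finger R [-127.    -7.7]
finger R2 [-127.    -1.4]
finger base [-104.4    5.2]
```

>>> move_arm(
  motion=[
    [[-0.1,0,-0.01],[0,0,0],65],
    [[-0.2,0,-0.01],[0,0,0],65],
    [[-0.3,0,-0.01],[0,0,0],65],
    [[-0.4,0,-0.01],[0,0,0],65],
    [[-0.5,0,-0.01],[0,0,0],65],
    [[-0.6,0,-0.01],[0,0,0],65],
    [[-0.6,0,-0.01],[0,0,0],65],
  ],
)

```text
time_s: 6.65
eef_pos: [0.5406, -0.0384, 0.0187]
eef_rot: [-0.001, -0.073, 0.997, 0.0]
wrist_force: [-7.5, 0.3, 12.1]
opening: 0.65
```

```bash
python3 -c "
from h import *
where()"
```

```text
TCP case mm -81.3 -35.6 18.7 F [-7.5  0.3 12.1] open 0.65
```

>>> move_arm(
  motion=[
    [[-0.06,0,0],[0,0,0],65],
    [[-0.12,0,0],[0,0,0],65],
    [[-0.18,0,0],[0,0,0],65],
    [[-0.18,0,0],[0,0,0],65],
  ],
)

```text
time_s: 7.15
eef_pos: [0.551, -0.0369, 0.0188]
eef_rot: [-0.002, -0.073, 0.997, 0.0]
wrist_force: [-10.1, -0.4, 12.7]
opening: 0.648
```

>>> move_arm(
  motion=[
    [[-0.04,0,0],[0,0,0],65],
    [[-0.04,0,0],[0,0,0],65],
  ],
)

```text
time_s: 7.4
eef_pos: [0.5526, -0.0366, 0.0187]
eef_rot: [-0.002, -0.073, 0.997, 0.0]
wrist_force: [-11.1, -2.1, 15.4]
opening: 0.651
```

```bash
python3 -c "
from h import *
where()"
```

```text
TCP case mm -69.1 -35.6 18.7 F [-11.1  -2.1  15.4] open 0.651
```

Continue in small steps until the push force rises.

>>> move_arm(
  motion=[
    [[-0.04,0,0],[0,0,0],65],
    [[-0.04,0,0],[0,0,0],65],
  ],
)

```text
time_s: 7.65
eef_pos: [0.5544, -0.0363, 0.0187]
eef_rot: [-0.003, -0.074, 0.997, 0.0]
wrist_force: [-14.3, -1.9, 16.7]
opening: 0.646
```

>>> move_arm(
  motion=[
    [[-0.03,0,0],[0,0,0],65],
    [[-0.03,0,0],[0,0,0],65],
  ],
)

```text
time_s: 7.9
eef_pos: [0.5544, -0.0363, 0.0187]
eef_rot: [-0.005, -0.074, 0.997, 0.0]
wrist_force: [-21.0, -3.8, 23.3]
opening: 0.65
```

```bash
python3 -c "
from h import *
where()"
```

```text
TCP case mm -67.3 -35.5 18.7 F [-21.   -3.8  23.3] open 0.65
```

Run:
```python
from h import *
p=np.load("p.npy"); where()
a=viewer.camera('wrist'); b=viewer.camera('top')
q=proj("wrist",case2w(p,[[-.054,-.022,.004],[-.054,.022,.004],[-.054,.022,.032],[-.054,-.022,.032]])); print(q.round(1).tolist())
A=cv2.resize(a[170:370,150:390],None,fx=3,fy=3,interpolation=cv2.INTER_CUBIC)
cv2.polylines(A,[((q-[150,170]+.5)*3).astype(int)],True,(0,255,0),1)
cv2.imwrite('pics/w4.png',A); cv2.imwrite('pics/t4.png',b)
```

```text
TCP case mm -67.3 -35.5 18.7 F [-21.   -3.8  23.3] open 0.65
[[278.5, 257.7], [348.5, 257.6], [366.1, 285.0], [282.8, 285.1]]
```

View pics/w4.png

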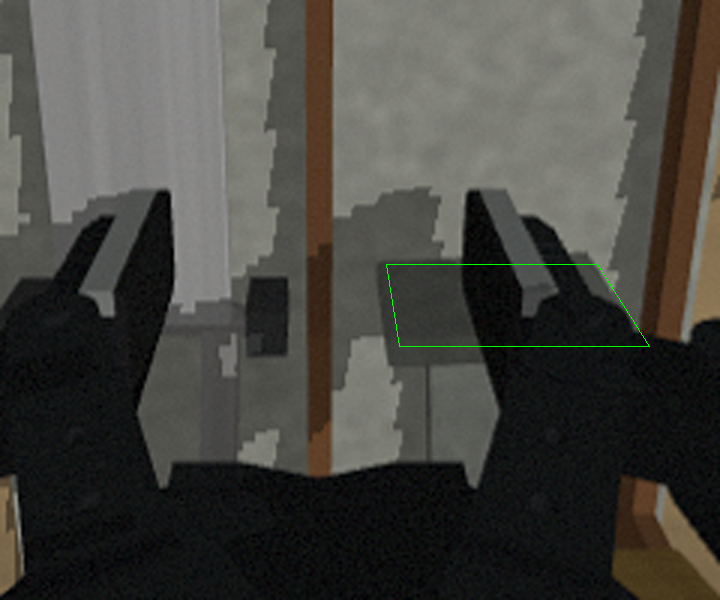

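>>> move_arm(
  motion=[
    [[0.06,0,0],[0,0,0],65],
    [[0.13,0,0],[0,0,0],65],
    [[0.16,0,0],[0,0,0],65],
    [[0.16,0,-0.3],[0,0,0],65],
    [[0.2,0,-0.8],[0,0,0],65],
    [[0.2,0,-1.6],[0,0,0],65],
    [[0.6,0,-2.3],[0,0,0],65],
    [[1.4,0,-3],[0,0,0],65],
    [[2,0,-3],[0,0,0],65],
    [[2,0,-3],[0,0,0],65],
  ],
)

```text
time_s: 9.25
eef_pos: [0.4378, -0.0531, 0.1989]
eef_rot: [-0.0, -0.073, 0.997, 0.0]
wrist_force: [0.4, 0.5, -0.3]
opening: 0.651
```

Run:
```python
from h import *
p=np.load("p.npy"); where()
a=viewer.camera('wrist'); b=viewer.camera('side')
A=cv2.resize(a[100:384,100:420],None,fx=1.6,fy=1.6,interpolation=cv2.INTER_CUBIC)
for z,y in((.004,0),):
  q=proj("wrist",case2w(p,[[-.054,-.022,.004],[-.054,.022,.004],[-.054,.022,.032],[-.054,-.022,.032]]))
cv2.polylines(A,[((q-[100,100]+.5)*1.6).astype(int)],True,(0,255,0),1)
B=cv2.resize(b[140:250,215:370],None,fx=2.2,fy=2.2,interpolation=cv2.INTER_CUBIC)
C=np.zeros((600,512,3),np.uint8); C[:A.shape[0]]=A[:,:512]; B=B[:600-345]; C[345:345+B.shape[0],:B.shape[1]]=B
cv2.imwrite('pics/w5.png',C)
```

```text
TCP case mm -185.2 -35.0 198.9 F [ 0.4  0.5 -0.3] open 0.651
```

View pics/w5.png

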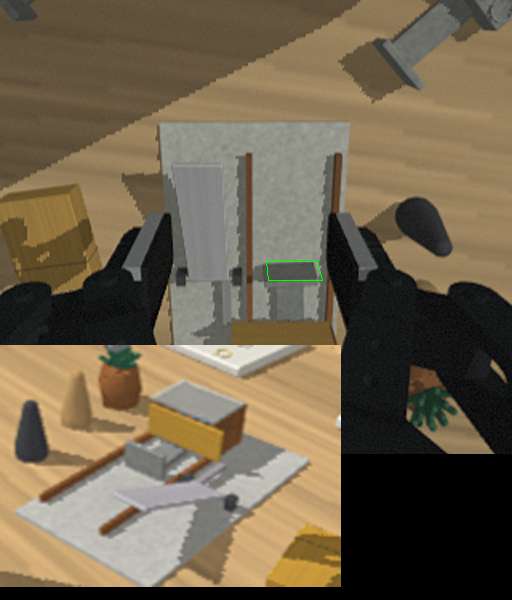

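```bash
python3 -c "
from h import *
print(workorder.hand_in())"
```

```text
the job is handed in; nothing more can be done
None
```

The ring tray is in the case with the flap shut behind its block, and I handed the job in at about 9.3 s; no verdict was reported.

I pressed the paddle down to its end stop with one fingertip and held it there while the other fingertip pushed the tray by its end plate. The tray stopped after about 62 mm. I then backed off and lifted clear.

**Last checks:**
- **Tray home:** the push force rose to about 21 N and the arm stopped moving. In the wrist picture the end plate's outer face sits within about 1 mm of its home position, x = -54 mm in the case's frame.
- **Flap and paddle:** the last pictures show the paddle back up and the flap shut.
- **Bystanders:** the cones, planter and gift box look undisturbed in the last pictures.
- **Robot:** the hand is clear, with wrist force near zero.

**Disagreements and gaps:**
- **Fingertip position:** at the stop, the fingertip's front edge worked out to about -56 mm rather than -54 mm. I trusted the camera reading, which agrees with home.
- **Flap clearance:** I did not see directly that the flap never touched the tray. The paddle was at its end stop when the push began and the fingertip height stayed constant throughout.

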